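# Fetch the red-lidded spice jar from under the riser shelf with the reacher

## Task

Pick up the reacher, push its open jaws in under the low wire shelf and squeeze its trigger so that the jaws grip the jar with the red lid, then draw the jar out, lift it and lower it into the shallow wooden tray, letting go only once it stands on the tray's floor. Then lay the reacher back down flat on the open counter. Touch the jar only with the reacher, and leave the two black-lidded jars standing where they are.

Things in the scene. Friction and masses are not known exactly. Their poses are not given: they have to be found in the camera images.
- shelf: Fixed low wire riser shelf, 200 mm deep (x), 380 wide (y), 118 high, 108 free below; origin on the counter under its centre, x into the gap, roughly to the robot's left. 10 mm legs at the corners; open in front and at the sides; 6 mm wire 14 mm up along the far side. Top: wires 38 mm apart. Three jars stand in lanes 100 mm apart across y, centres 100 to 130 mm behind the front edge, in any order.
- jar_center (a point): Centre of the jar to be fetched: amber glass with a red lid, round, 50 mm diameter (lid 47 mm), 75 mm tall, upright, about 0.09 kg; the point lies 37.5 mm above its base, z up its axis.
- jar_b_center (a point): Centre of a white jar with a black lid, same size as the red-lidded one; leave it standing.
- jar_c_center (a point): Centre of a green jar with a black lid, same size as the red-lidded one; leave it standing.
- grip (a point): Centre of the reacher's grip, 34 mm above its underside; x to the jaws, y from palm to trigger, z up. It lies flat, 0.3 kg, balanced 13 mm behind here. Grip: two upright plates (green palm -y, orange trigger +y) 72 mm long, 16 thick, 58 tall, outer faces at y +-31 mm (62 across); black blocks 50 mm tall at x -60 to -38 and 37 to 57. A 16 mm tube, 36 mm up, leads to the head bar.
- jaw_mid (a point): Point half-way between the open jaws, rigidly part of the reacher, 245 mm ahead of the grip centre, 36 mm above the underside, same axes; a jar is best here along x. Head bar 100 mm wide at x 192 to 204 from the grip; jaws on to 276, 20 to 52 mm above the underside. Jaws 80 mm apart inside (70 at the lipped tips), 96 outside; the green one (-y, inner face at -40) is fixed.
- trigger (a joint): Trigger squeeze, m: 0 let go, 0.022 full (moves to -y; grip 62 to 40 mm across). Spring: 8 N at 0 plus 0.25 N per mm. The orange jaw moves twice as far; it meets the 50 mm jar at 0.015 (grip 47 mm across), and squeeze beyond the spring's 12 N reaches the jar halved: 25 N holds it well. Squeezed a few mm, the reacher is carried with jaws open.
- jaw: The reacher's orange moving jaw; its origin is the reacher's own (under the grip centre, on the underside) when open and shifts to -y as it closes.
- tray: Fixed shallow wooden tray, 140 mm square, 18 mm high, walls and floor 5 mm thick, open above; origin under its centre, on the counter. Its place and yaw vary.
Things that resemble listed ones, but are neither listed nor needed, are in the scene too. What is shaped like the part that bears jar_c_center but blue, purple or turquoise is not meant.

How it is judged:
On the way, in this order (a step that is already met when the one before it is completed fails the run):
1. under the shelf, the reacher's two jaws grip the red-lidded jar, the trigger squeezed (contact force between jaw and jar above 1 N and value of joint trigger above 0.01 m and x of jar_center in the frame of shelf above -0.06 m), for 0.2 s.
2. the jar is out in front of the shelf or beside it, lifted off the counter, still in the jaws (contact force between jaw and jar above 0.5 N and height (world z) of jar_center above 0.055 m and (x of jar_center in the frame of shelf below -0.12 m or y of jar_center in the frame of shelf below -0.19 m or y of jar_center in the frame of shelf above 0.19 m)), for 0.1 s.
3. the jar is lowered to the tray's floor while still in the jaws (contact force between jaw and jar above 0.5 N and z of jar_center in the frame of tray below 0.049 m and horizontal distance between jar_center and tray below 0.06 m), for 0.1 s.
At the end, for the whole second after the job is handed in: the red-lidded jar stands upright on the tray's floor (whole base inside the walls), the reacher lies flat on the counter with its trigger let go, and the two black-lidded jars stand upright within 20 mm of where they were (x of jar_center in the frame of tray between -0.045 and 0.045 m and y of jar_center in the frame of tray between -0.045 and 0.045 m and z of jar_center in the frame of tray below 0.046 m and angle between each of jar_center, grip, jar_b_center, jar_c_center's own z axis and vertical below 0.1 rad and value of joint trigger below 0.002 m and height (world z) of grip between 0.029 and 0.039 m and distance of each of jar_b_center, jar_c_center from where it was at the start of the episode below 0.02 m); the robot touches nothing.
It fails at once if the gripper or arm touches the red-lidded jar (contact force between any of the fingers, the arm and jar above 1 N).
It fails at once if a black-lidded jar is knocked over or shifted more than 20 mm (distance of any of jar_b_center, jar_c_center from where it was at the start of the episode above 0.02 m).
It also fails if it takes over 64 s, if anything falls off the work surface, if the arm or the gripper's body presses on something with over 40 N, if the wrist force passes 120 N, or if a joint passes its speed limit or range.

## Robot

A 6-joint arm with a two-finger parallel gripper is mounted at the origin on the work surface. World frame = base frame: x ahead of the robot, y to its left, z up, the work surface at z = 0. Lengths are in m, angles in rad, forces in N, time in s.
With the tool pointing down it reaches from about 0.3 to 0.875 m from the base axis. Payload 6.4 kg.
Tool frame: the origin (TCP) lies at the very end of the fingers, on their centre line; the grasp point (between the pads) lies 19 mm behind it; z points along the fingers, y is the line along which they close (so a half turn about z gives the same grasp; the last joint's range is limited). The gripper opens to 88 mm and grips with 3 to 60 N. Pads are 18 mm wide; open, the fingers measure 123 mm over their backs; the gripper's body (75 mm by 187 mm) begins 45 mm behind the grasp point.
Start: joints at [-1.446, 0.181, 1.607, -0, 1.354, -0.206], TCP at [0.187, -0.544, 0.239] pointing down, gripper open.
Joint ranges: [-2.99, 2.99], [-0.89, 2.07], [0.3, 2.58], [-1.14, 4.28], [0, 2.63], [-3.12, 3.12]. Speed limits (rad/s): [2.57, 2.57, 3.01, 3.14, 3.14, 3.14].

## Interface

Orientations are given as a 3x3 rotation matrix whose columns are the frame's x, y, z axes.
In Python, from workcell import manip, grab_frame, camera_params, job_done gives the robot as it stands.
- The arm moves only by the shell command python3 -m creep 'ROWS' [OPENING] [FORCE]. ROWS is JSON, a list of rows, each a list of 2 entries, a list of its own where there are three numbers: the shift along the tool's x, y, z in units of 150 mm (1.0 is 150 mm), then the turn about the tool's z in units of pi/2 rad (1.0 is pi/2 rad). A call has 1 to 12 rows; each row is the pose to reach, as a shift and turn from the pose commanded when the call began, along the tool's axes at that moment; what a row does not reach only later rows make up. A row lasts 1/10 s, in which the tool goes at most 50 mm and 8.59 degrees, less where a joint would pass 70% of its speed; a pose out of reach is approached as far as the arm can. A call with a number of a shift or a turn outside -1 to 1 is refused whole. A call with a gripper value outside its range is refused whole. OPENING is the closure, from 0 (fully open) to 1 (shut), set as the call begins (- or left out, the last holds). The fingers move at their own pace and stop on an object; FORCE is the grip in N (left out, the last holds). Time passes only in rows, so rows that repeat a pose let the fingers close. It gives the time, the measured TCP pose, the force, the opening and the grip force at its end, in the units of the state.
- manip.state(): the state, without advancing time (a new reading comes with each control period).
- grab_frame(name): name is "scene" or "top"; returns the picture (420x560x3 uint8, red, green, blue); there is no depth.
- camera_params(name): a dict with "fx", "fy", "cx", "cy" (pixels), "dist" ([k1, k2, p1, p2, k3] as OpenCV has them; the pictures are not rectified), "R" (3x3) and "t" (3): a world point X has camera coordinates R X + t. Camera axes: x right, y down, z forward; pixel columns grow to the right and rows downward; lengths in m; the calibration is good to about 2 mm. A picture is of the moment at which its call begins. camera_params takes no time and is no camera call.
- job_done(): hands the job in; it is judged then, once.
The state is a dict: "time": time; "qpos": joint angles; "qd": joint speeds; "joint_efforts": joint torques, N m; "tcp_pos": TCP position; "orientation": TCP orientation; "ft_force": force on the tool from outside, world axes, zero at the start; "torque": the same for the moment, N m; "grip_width": opening from 0.0 (shut) to 1.0 (fully open); "grasp_force": force on a finger pad.
Only numpy, scipy, OpenCV 4.12 (cv2) and the standard library are available. Lean on these libraries where they do the work, as an engineer would, in place of code of your own. Each camera call takes 0.05 s, during which the arm holds its last target. There are 200 camera calls.

## Working session

There is one attempt and no reset: what is moved stays moved. The work goes in short steps, Python scripts to look and compute and a shell command to move; the robot and the scene stay as the last step left them, time stands still between calls to the robot, and variables do not carry over. Pictures are saved under pics/ and viewed, at most 10 in all, crops included, and the job is handed in when it is done.

```bash
mkdir -p pics; ls; python3 - <<'E'
from workcell import manip, grab_frame, camera_params
import cv2
for n in("scene","top"):
    im=grab_frame(n); cv2.imwrite(f"pics/{n}0.png",im[:,:,::-1]); p=camera_params(n); print(n,p)
s=manip.state(); print(s)
E
```

```text
pics
scene {'fx': 452.6216812491661, 'fy': 452.6216812491661, 'cx': 278.91114830152657, 'cy': 212.426101168247, 'dist': array([-0.14717222,  0.        ,  0.        ,  0.        ,  0.        ]), 'R': array([[ 0.54692448,  0.83702333, -0.01629567],
       [ 0.44267838, -0.30566468, -0.84297387],
       [-0.71056981,  0.45382931, -0.53770764]]), 't': array([-0.26822472, -0.14346609,  1.60120722])}
top {'fx': 520.4162938631085, 'fy': 520.4162938631085, 'cx': 271.87516542891007, 'cy': 211.95459484449103, 'dist': array([-0.14936113,  0.        ,  0.        ,  0.        ,  0.        ]), 'R': array([[ 0.02861958, -0.99955309, -0.008634  ],
       [-0.9976661 , -0.02802772, -0.06226388],
       [ 0.06199406,  0.01039582, -0.99802238]]), 't': array([0.00699411, 0.49973723, 1.21283014])}
{'time': 0.1, 'qpos': array([-1.44630184e+00,  1.81459056e-01,  1.60786711e+00,  1.77328368e-05,
        1.35379268e+00, -2.06292847e-01]), 'qd': array([ 0.00197868, -0.00257339, -0.00346438, -0.000319  ,  0.00184579,
       -0.00144481]), 'joint_efforts': array([ 5.27264438e-04, -4.34816766e+01, -3.42695045e+01,  7.04183662e-02,
        3.40068480e-02, -3.95888958e-05]), 'tcp_pos': array([ 0.1867202 , -0.54335175,  0.23792432]), 'orientation': array([[ 9.45788193e-01,  3.24784026e-01, -1.72329489e-04],
       [ 3.24783904e-01, -9.45787035e-01,  1.51653323e-03],
       [ 3.29558771e-04, -1.49028907e-03, -9.99998835e-01]]), 'ft_force': array([ 0.60344299,  0.08807061, -0.36818662]), 'torque': array([-0.00833336,  0.06932479,  0.06974269]), 'grasp_force': 0.0, 'grip_width': 1.0015051160919477}
```

View pics/scene0.png

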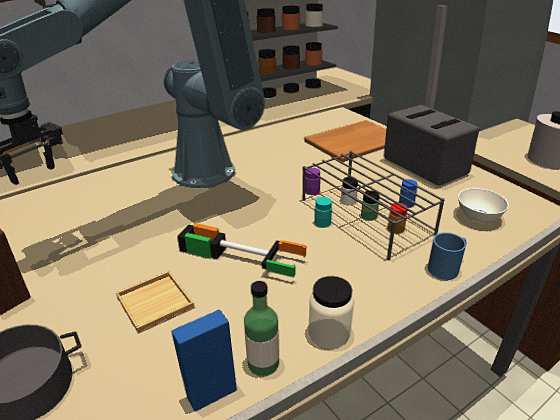

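View pics/top0.png

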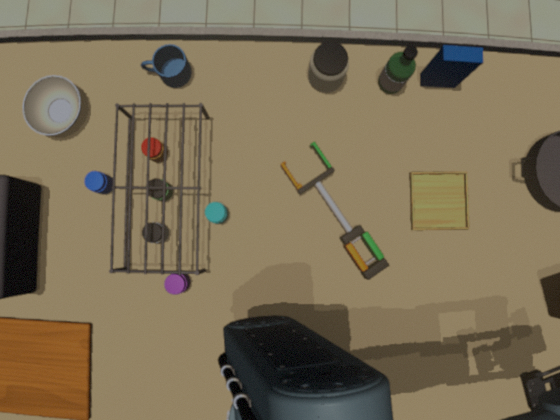

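The overview shows the following:
- **Shelf:** top picture, columns 112–210, rows 104–272. It opens to the right, towards -y.
- **Lids under the shelf:** red at (152,148), black at (157,189) and (152,231).
- **Lookalikes outside it:** turquoise (216,212), purple (176,284) and blue (97,182). None of these is meant.
- **Reacher:** grip at about (363,252), jaws at about (307,165).
- **Tray:** about (438,201).

Next I'll enlarge two crops.

```bash
python3 - <<'E'
import cv2
im=cv2.imread("pics/top0.png")
def crop(n,x,y,w,h,k):
    c=cv2.resize(im[y:y+h,x:x+w],None,fx=k,fy=k,interpolation=cv2.INTER_CUBIC)
    for i in range(x//10*10+10,x+w,10):
        cv2.putText(c,str(i),((i-x)*k-8,8),0,.3,(255,0,255)); cv2.line(c,((i-x)*k,9),((i-x)*k,14),(255,0,255))
    for j in range(y//10*10+10,y+h,10):
        cv2.putText(c,str(j),(0,(j-y)*k+3),0,.3,(255,0,255))
    cv2.imwrite(n,c)
crop("pics/c_shelf.png",80,95,160,200,3)
crop("pics/c_reach.png",275,135,195,145,4)
E
```

```text
(no output)
```

View pics/c_shelf.png

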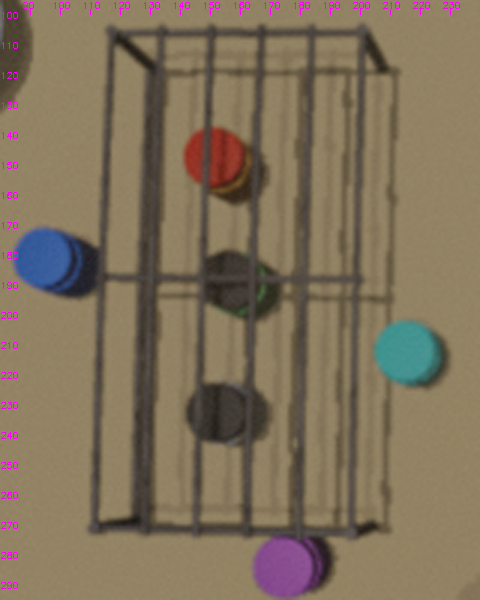

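View pics/c_reach.png

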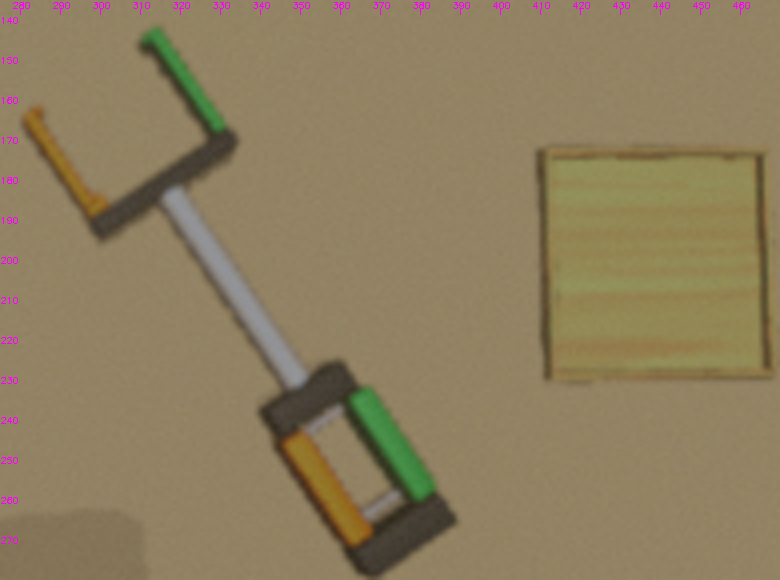

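```bash
cat >h.py <<'E'
import numpy as np,cv2
from scipy.optimize import least_squares
from workcell import manip, grab_frame, camera_params
def proj(P,n="top"):
    p=camera_params(n);K=np.array([[p['fx'],0,p['cx']],[0,p['fy'],p['cy']],[0,0,1]])
    return cv2.projectPoints(np.asarray(P,float),cv2.Rodrigues(p['R'])[0],p['t'],K,p['dist'])[0][:,0]
def back(uv,z,n="top"):
    p=camera_params(n);K=np.array([[p['fx'],0,p['cx']],[0,p['fy'],p['cy']],[0,0,1]])
    q=cv2.undistortPoints(np.array([[uv]],float),K,p['dist'])[0,0]
    d=p['R'].T@np.array([*q,1]);c=-p['R'].T@p['t'];return (c+d*(z-c[2])/d[2])
def fit(model,uv,x0,n="top"):
    model=np.array(model,float)
    def P(s):
        c,w=np.cos(s[2]),np.sin(s[2]);M=model.copy()
        M[:,:2]=model[:,:2]@np.array([[c,w],[-w,c]])+s[:2];return M
    r=least_squares(lambda s:(proj(P(s),n)-uv).ravel(),x0)
    return r.x,r.fun.reshape(-1,2)
E
cat >m.py <<'E'
from h import *
np.set_printoptions(precision=4,suppress=True)
S=lambda l:[(80+a/3-.33,95+b/3-.33) for a,b in l]
R=lambda l:[(275+a/4-.37,135+b/4-.37) for a,b in l]
print("shelf",*fit([(.1,.19,.115),(-.1,.19,.115),(.1,-.19,.115),(-.1,-.19,.115)],S([(95,528),(352,534),(112,31),(364,31)]),[.6,.4,1.5]))
print("shelf flipped y",*fit([(.1,-.19,.115),(-.1,-.19,.115),(.1,.19,.115),(-.1,.19,.115)],S([(95,528),(352,534),(112,31),(364,31)]),[.6,.4,1.5]))
for k,a in dict(red=(215,157),green=(235,279),white=(220,412),teal=(408,353),purple=(285,566)).items(): print(k,back(S([a])[0],.075))
print("tray",*fit([(.07,.07,.018),(.07,-.07,.018),(-.07,-.07,.018),(-.07,.07,.018)],R([(540,150),(763,152),(772,375),(547,380)]),[.5,-.3,0]))
print("reacher",*fit([(.036,-.031,.063),(-.036,-.031,.063),(.036,.031,.063),(-.036,.031,.063),(.276,-.048,.052),(.276,.048,.052),(.192,.05,.052),(.192,-.05,.052)],
 R([(370,387),(438,488),(281,440),(352,546),(163,29),(22,115),(100,240),(238,143)]),[.4,-.15,.5]))
E
python3 m.py
```

```text
shelf [0.5408 0.2771 1.5867] [[-2.3483  2.1459]
 [ 2.0017  2.1219]
 [-1.9104 -2.0902]
 [ 1.9848 -2.4673]]
shelf flipped y [ 0.5419  0.2809 -1.5682] [[ 84.7362   4.1109]
 [-90.7964  -1.0951]
 [ 85.3831  -2.4122]
 [-86.4224  -3.1773]]
red [0.637  0.3011 0.075 ]
green [0.5437 0.281  0.075 ]
white [0.4426 0.2882 0.075 ]
teal [0.4912 0.147  0.075 ]
purple [0.3287 0.2345 0.075 ]
tray [ 0.5377 -0.3771  0.0393] [[-0.3304 -0.4816]
 [ 0.476  -1.2131]
 [ 0.3012  1.032 ]
 [-0.4016  0.6265]]
reacher [ 0.4125 -0.1929  0.6167] [[ 0.1768 -0.6685]
 [ 0.7983  0.4012]
 [-0.0451  1.3047]
 [-0.1265  1.2139]
 [-1.2263 -1.2706]
 [-0.4053 -0.0443]
 [-0.2959 -0.6692]
 [ 1.1347 -0.3494]]
```

```bash
cat >go.py <<'E'
import sys;from h import *
x,y,z,yaw=map(float,sys.argv[1:5]);s=manip.state();O=s['orientation']
d=O.T@(np.array([x,y,z])-s['tcp_pos'])/.15
cy=np.arctan2(O[1,0],O[0,0]);t=-(yaw-cy)/(np.pi/2)
print("shift",d.round(3),"turn",round(t,3),"| tcp",s['tcp_pos'].round(4),"yaw",round(cy,4),"t",s['time'],"w",round(s['grip_width']*88,1),"gf",s['grasp_force'])
E
python3 go.py .4125 -.1929 .15 .617;python3 go.py .4125 -.1929 .013 .617
```

```text
shift [ 2.182 -1.72   0.589] turn -0.182 | tcp [ 0.1867 -0.5434  0.2379] yaw 0.3308 t 0.1 w 88.1 gf 0.0
shift [ 2.182 -1.719  1.503] turn -0.182 | tcp [ 0.1867 -0.5434  0.2379] yaw 0.3308 t 0.1 w 88.1 gf 0.0
```

```bash
python3 -m creep '[[[0.3,-0.24,0],-0.05],[[0.55,-0.43,0.1],-0.1],[[0.8,-0.62,0.2],-0.15],[[1,-0.79,0.3],-0.18],[[1,-0.79,0.3],-0.18]]' 0 && python3 go.py .4125 -.1929 .15 .617
```

```text
time: 0.6
tcp_pos: [0.2914, -0.3769, 0.1907]
orientation: [[0.814, 0.58, -0.002], [0.58, -0.814, 0.007], [0.003, -0.007, -1.0]]
ft_force: [0.1, -0.2, 0.1]
grip_width: 1.002
grasp_force: 0.0
shift [ 1.369 -0.528  0.278] turn 0.001 | tcp [ 0.2914 -0.3769  0.1907] yaw 0.6193 t 0.6 w 88.2 gf 0.0
```

```bash
python3 -m creep '[[[0.3,-0.13,0.1],0],[[0.6,-0.26,0.15],0],[[0.85,-0.39,0.2],0],[[1,-0.52,0.28],0],[[1,-0.52,0.28],0],[[1,-0.52,0.28],0]]' && python3 go.py .4125 -.1929 .08 .617
```

```text
time: 1.2
tcp_pos: [0.368, -0.2331, 0.1518]
orientation: [[0.817, 0.577, -0.0], [0.577, -0.817, -0.0], [-0.0, 0.0, -1.0]]
ft_force: [-0.1, -1.1, 1.1]
grip_width: 1.005
grasp_force: 0.0
shift [ 0.397 -0.048  0.479] turn -0.001 | tcp [ 0.368  -0.2331  0.1518] yaw 0.6147 t 1.2 w 88.4 gf 0.0
```

```bash
python3 -m creep '[[[0.2,0,0],0],[[0.3,0,0],0],[[0.3,0,0],0],[[0.3,0,0],0]]' && python3 go.py .4125 -.1929 .013 .617; python3 - <<'E'
from h import *
for n in("scene","top"): cv2.imwrite(f"pics/{n}1.png",grab_frame(n)[:,:,::-1])
a=cv2.imread("pics/scene1.png")[170:300,150:330];cv2.imwrite("pics/c1.png",cv2.resize(a,None,fx=4,fy=4,interpolation=2))
E
```

```text
time: 1.6
tcp_pos: [0.4045, -0.2084, 0.152]
orientation: [[0.818, 0.575, 0.0], [0.575, -0.818, -0.001], [-0.0, 0.001, -1.0]]
ft_force: [-0.1, 0.2, 0.2]
grip_width: 1.001
grasp_force: 0.0
shift [ 0.103 -0.054  0.927] turn -0.003 | tcp [ 0.4045 -0.2084  0.152 ] yaw 0.6129 t 1.6 w 88.1 gf 0.0
```

```bash
python3 -m creep '[[[0.1,-0.05,0.1],0],[[0.1,-0.05,0.3],0],[[0.1,-0.05,0.45],0],[[0.1,-0.05,0.45],0]]' && python3 go.py .4125 -.1929 .013 .617; python3 - <<'E'
from h import *
a=grab_frame("scene")[170:300,150:330,::-1];cv2.imwrite("pics/c1.png",cv2.resize(a,None,fx=4,fy=4,interpolation=2))
E
```

```text
time: 2.1
tcp_pos: [0.4102, -0.1913, 0.0817]
orientation: [[0.818, 0.575, -0.005], [0.575, -0.818, 0.004], [-0.002, -0.006, -1.0]]
ft_force: [0.3, -0.2, 0.5]
grip_width: 0.998
grasp_force: 0.0
shift [0.007 0.02  0.458] turn -0.003 | tcp [ 0.4102 -0.1913  0.0817] yaw 0.6124 t 2.1 w 87.9 gf 0.0
```

View pics/c1.png

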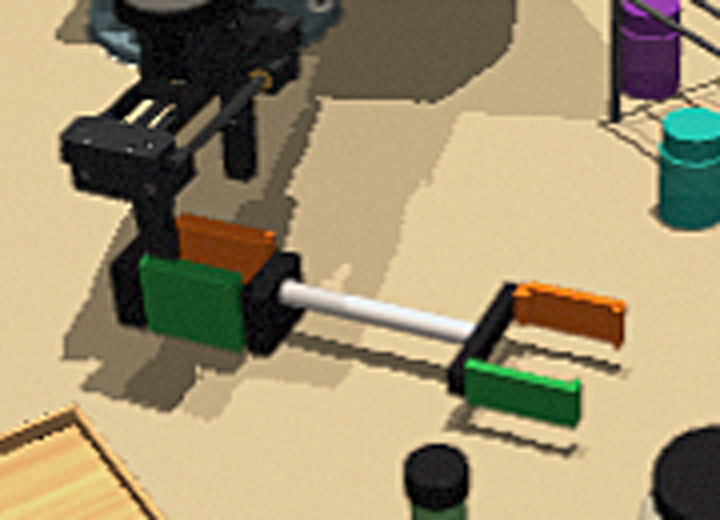

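The crop shows the near finger tip at scene (190,232), behind or over the green plate, whose top edge runs (185,234)–(211,238). I'll compare this with the projected model before descending.

```bash
python3 - <<'E'
from h import *
np.set_printoptions(precision=1,suppress=True)
c,s=np.cos(.617),np.sin(.617)
W=lambda x,y,z:(.4125+c*x-s*y,-.1929+s*x+c*y,z)
P=[W(.036,-.031,.063),W(-.036,-.031,.063),W(.036,.031,.063),W(-.036,.031,.063),W(.276,-.048,.052),W(.276,.048,.052)]
print((proj(P,"scene")-[150,170])*4)
t=manip.state();T=lambda y:t['tcp_pos']+t['orientation']@np.array([0,y,0])
print((proj([T(.044),T(.062),T(-.044),T(-.062)],"scene")-[150,170])*4)
E
```

```text
[[229.1 275.1]
 [132.8 252.5]
 [274.4 223.8]
 [180.8 203.1]
 [573.6 388.6]
 [625.5 297.6]]
[[166.4 247.5]
 [151.7 263. ]
 [234.  176.8]
 [246.9 163.3]]
```

```bash
python3 -m creep '[[[0,0.015,0.15],0],[[0,0.015,0.3],0],[[0,0.015,0.42],0],[[0,0.015,0.46],0],[[0,0.015,0.46],0],[[0,0.015,0.46],0]]' && python3 go.py .4125 -.1929 .013 .617
```

```text
time: 2.75
tcp_pos: [0.4147, -0.1949, 0.0165]
orientation: [[0.818, 0.576, 0.001], [0.576, -0.818, -0.001], [0.0, 0.002, -1.0]]
ft_force: [0.8, -0.5, -0.1]
grip_width: 0.996
grasp_force: 0.0
shift [-0.004 -0.02   0.023] turn -0.002 | tcp [ 0.4147 -0.1949  0.0165] yaw 0.6133 t 2.75 w 87.6 gf 0.0
```

```bash
python3 -m creep '[[[0,0,0],0],[[0,0,0],0],[[0,0,0],0],[[0,0,0],0],[[0,0,0],0],[[0,0,0],0],[[0,0,0],0],[[0,0,0],0]]' 0.35 20 && python3 go.py .4125 -.1929 .025 .617
```

```text
time: 3.55
tcp_pos: [0.4146, -0.1947, 0.0157]
orientation: [[0.818, 0.576, 0.001], [0.576, -0.818, -0.001], [0.0, 0.002, -1.0]]
ft_force: [1.7, -3.9, 3.5]
grip_width: 0.654
grasp_force: 10.9
shift [-0.004 -0.018 -0.062] turn -0.002 | tcp [ 0.4146 -0.1947  0.0157] yaw 0.6136 t 3.55 w 57.5 gf 10.854903986910358
```

```bash
python3 -m creep '[[[0,0,-0.03],0],[[0,0,-0.08],0],[[0,0,-0.16],0],[[0,0,-0.24],0],[[0,0,-0.32],0],[[0,0,-0.38],0],[[0,0,-0.4],0],[[0,0,-0.4],0]]' && python3 go.py .628 -.14 .075 1.578; python3 - <<'E'
from h import *
a=grab_frame("scene")[140:300,150:350,::-1];cv2.imwrite("pics/c2.png",cv2.resize(a,None,fx=4,fy=3.75,interpolation=2))
E
```

```text
time: 4.35
tcp_pos: [0.4143, -0.1943, 0.0759]
orientation: [[0.818, 0.576, 0.001], [0.576, -0.818, -0.001], [0.0, 0.001, -1.0]]
ft_force: [0.2, -1.0, -3.9]
grip_width: 0.649
grasp_force: 9.1
shift [1.374 0.524 0.007] turn -0.614 | tcp [ 0.4143 -0.1943  0.0759] yaw 0.6136 t 4.35 w 57.1 gf 9.119051904926891
```

View pics/c2.png

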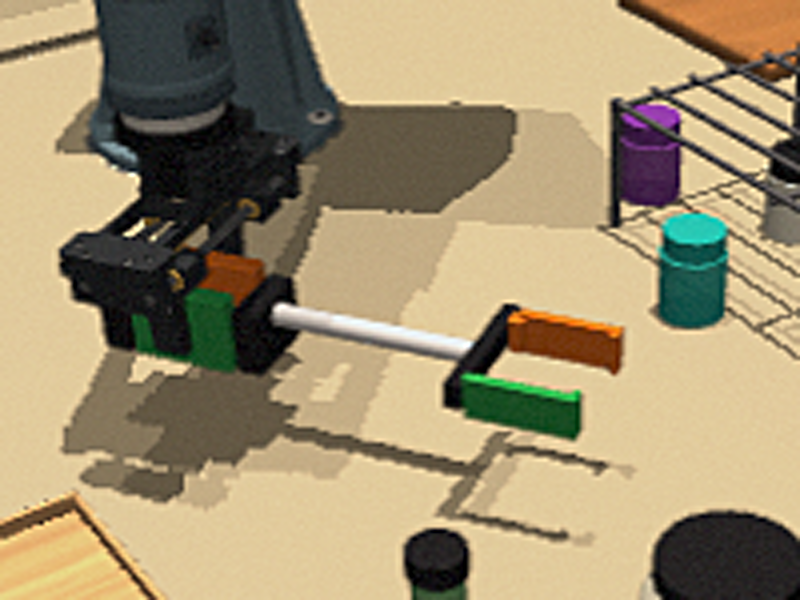

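It is lifted and hangs level, with jaw tips at scene (305,230) and (295,253). Next I'll swing it in front of the red jar's lane.

```bash
python3 -m creep '[[[0.06,0.02,0],-0.03],[[0.15,0.06,0],-0.08],[[0.26,0.1,0],-0.13],[[0.37,0.15,0],-0.18],[[0.48,0.2,0],-0.23],[[0.6,0.24,0],-0.28],[[0.72,0.28,0],-0.33],[[0.8,0.3,0],-0.37],[[0.88,0.33,0],-0.41],[[0.94,0.35,0],-0.43],[[0.96,0.36,0],-0.44],[[0.96,0.36,0],-0.44]]' && python3 go.py .628 -.14 .075 1.578
```

```text
time: 5.6
tcp_pos: [0.5629, -0.155, 0.0747]
orientation: [[0.262, 0.965, -0.001], [0.965, -0.262, 0.0], [0.0, -0.001, -1.0]]
ft_force: [-0.6, 0.5, -2.9]
grip_width: 0.654
grasp_force: 9.1
shift [ 0.211  0.393 -0.002] turn -0.174 | tcp [ 0.5629 -0.155   0.0747] yaw 1.3054 t 5.6 w 57.6 gf 9.124364507733844
```

```bash
python3 -m creep '[[[0.04,0.07,0],-0.03],[[0.1,0.17,0],-0.08],[[0.15,0.27,0],-0.13],[[0.2,0.35,0.05],-0.17],[[0.21,0.39,0.12],-0.175],[[0.21,0.39,0.2],-0.175],[[0.21,0.39,0.28],-0.175],[[0.21,0.39,0.33],-0.175],[[0.21,0.39,0.35],-0.175],[[0.21,0.39,0.35],-0.175]]' && python3 go.py .628 .056 .022 1.578; python3 - <<'E'
from h import *
cv2.imwrite("pics/top2.png",grab_frame("top")[:,:,::-1]);cv2.imwrite("pics/scene2.png",grab_frame("scene")[:,:,::-1])
a=cv2.imread("pics/top2.png")[90:290,90:310];b=cv2.imread("pics/scene2.png")[150:290,270:450]
a=cv2.resize(a,None,fx=2,fy=3,interpolation=2)[:600];a=cv2.resize(cv2.imread("pics/top2.png")[90:290,100:300],(400,400),interpolation=2)
b=cv2.resize(b,(400,311),interpolation=2);b=cv2.copyMakeBorder(b,0,89,0,0,0)
cv2.imwrite("pics/c3.png",np.hstack([a,b]))
E
```

```text
time: 6.6
tcp_pos: [0.6268, -0.1403, 0.022]
orientation: [[-0.008, 1.0, -0.001], [1.0, 0.008, 0.0], [0.001, -0.001, -1.0]]
ft_force: [0.0, 0.1, -3.1]
grip_width: 0.65
grasp_force: 9.1
shift [1.309e+00 1.900e-02 1.000e-03] turn 0.001 | tcp [ 0.6268 -0.1403  0.022 ] yaw 1.579 t 6.6 w 57.2 gf 9.128887109454809
```

View pics/c3.png

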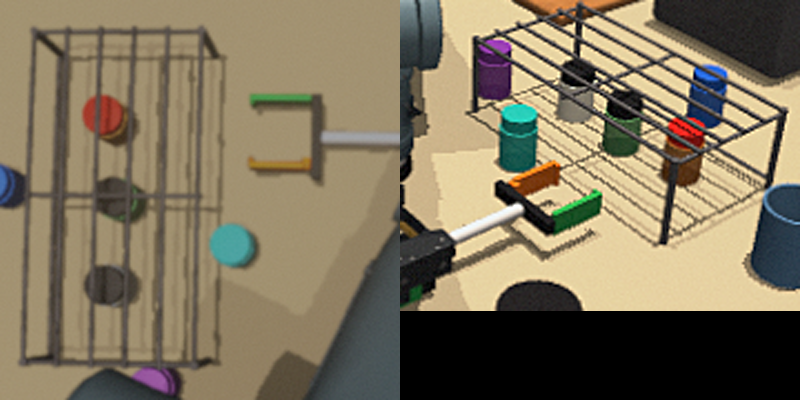

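The reacher is in front of the red lane. Jaw tips are at top-picture (225,140) for green and (224,171) for orange, the red lid is at (152,148), and the turquoise jar is clear. I'll check the offsets.

```bash
python3 - <<'E'
from h import *
for k,a in dict(gtip_in=(250,104),otip_in=(250,158),gtip_out=(250,95),otip_out=(250,167),bar_g=(322,96),bar_o=(322,179),).items(): print(k,back((100+a[0]/2-.25,90+a[1]/2-.25),.058).round(4))
print("red",back((100+104/2,90+116/2),.075).round(4))
E
```

```text
gtip_in [0.656  0.1342 0.058 ]
otip_in [0.5931 0.1318 0.058 ]
gtip_out [0.6666 0.1346 0.058 ]
otip_out [0.5827 0.1314 0.058 ]
bar_g [0.6674 0.0513 0.058 ]
bar_o [0.571  0.0483 0.058 ]
red [0.6347 0.2994 0.075 ]
```

```bash
python3 -m creep '[[[0,0.04,0],0],[[0,0.085,0],0],[[0,0.085,0],0],[[0,0.085,0],0],[[0,0.085,0],0]]' 0.33 && python3 go.py .6385 -.02 .022 1.575; python3 - <<'E'
from h import *
im=grab_frame("top")[:,:,::-1];cv2.imwrite("pics/top3.png",im)
cv2.imwrite("pics/c4.png",cv2.resize(im[115:205,130:290],(800,450),interpolation=2))
E
```

```text
time: 7.2
tcp_pos: [0.6401, -0.1401, 0.0227]
orientation: [[-0.009, 1.0, -0.0], [1.0, 0.009, 0.0], [0.0, -0.0, -1.0]]
ft_force: [-0.3, -0.5, -2.4]
grip_width: 0.672
grasp_force: 8.7
shift [ 0.801 -0.004  0.004] turn 0.003 | tcp [ 0.6401 -0.1401  0.0227] yaw 1.5797 t 7.2 w 59.2 gf 8.678391770999951
```

View pics/c4.png

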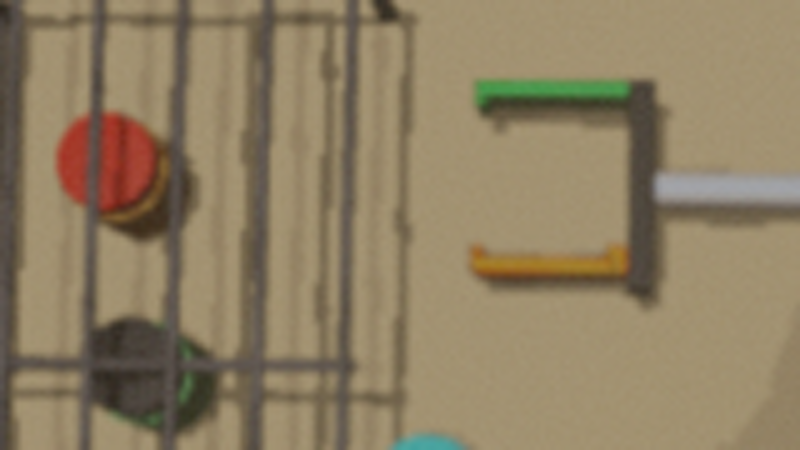

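```bash
python3 - <<'E'
from h import *
for k,(a,z) in dict(gtip_in=((485,110),.058),otip_in=((477,246),.058),gout=((476,80),.058),gout_root=((630,80),.058),oout=((476,277),.058),oroot=((626,275),.058),bar_g=((655,82),.058),bar_o=((654,292),.058),red=((107,161),.075)).items(): print(k,back((130+a[0]/5-.4,115+a[1]/5-.4),z).round(4))
print(proj([(.7,.2,.1)]))
E
```

```text
gtip_in [0.6682 0.1303 0.058 ]
otip_in [0.6046 0.1317 0.058 ]
gout [0.6822 0.135  0.058 ]
gout_root [0.6839 0.0637 0.058 ]
oout [0.5902 0.1316 0.058 ]
oroot [0.5929 0.0627 0.058 ]
bar_g [0.6833 0.0521 0.058 ]
bar_o [0.5854 0.0496 0.058 ]
red [0.6375 0.3019 0.075 ]
[[194.4727888  118.19611679]]
```

The lips are centred at x 0.636 and the jar is at 0.637, so they line up. Advancing.

```bash
python3 -m creep '[[[0.05,0,0],0],[[0.14,0,0],0],[[0.23,0.001,0],0],[[0.32,0.002,0],0],[[0.41,0.003,0],0],[[0.5,0.004,0],0],[[0.59,0.005,0],0],[[0.66,0.005,0],0],[[0.7,0.006,0],0],[[0.7,0.006,0],0]]' && python3 go.py .6398 .056 .022 1.579
```

```text
time: 8.25
tcp_pos: [0.6401, -0.0342, 0.0226]
orientation: [[-0.01, 1.0, -0.0], [1.0, 0.01, 0.0], [0.0, -0.0, -1.0]]
ft_force: [-0.8, -0.1, -2.7]
grip_width: 0.674
grasp_force: 8.7
shift [0.602 0.004 0.004] turn 0.001 | tcp [ 0.6401 -0.0342  0.0226] yaw 1.5807 t 8.25 w 59.3 gf 8.684398597843028
```

```bash
python3 -m creep '[[[0.05,0,0],0],[[0.12,0.001,0],0],[[0.19,0.001,0],0],[[0.26,0.002,0],0],[[0.33,0.003,0],0],[[0.4,0.004,0],0],[[0.47,0.005,0],0],[[0.54,0.005,0],0],[[0.59,0.006,0],0],[[0.61,0.006,0],0],[[0.61,0.006,0],0]]' && python3 go.py .6398 .056 .022 1.579; python3 - <<'E'
from h import *
im=grab_frame("top")[:,:,::-1];cv2.imwrite("pics/top4.png",im)
cv2.imwrite("pics/c5.png",cv2.resize(im[115:205,110:270],(800,450),interpolation=2))
E
```

```text
time: 9.35
tcp_pos: [0.6403, 0.0568, 0.0227]
orientation: [[-0.009, 1.0, -0.0], [1.0, 0.009, -0.0], [-0.0, -0.0, -1.0]]
ft_force: [0.4, -0.1, -3.2]
grip_width: 0.665
grasp_force: 8.7
shift [-0.005 -0.003  0.005] turn 0.001 | tcp [0.6403 0.0568 0.0227] yaw 1.5802 t 9.35 w 58.5 gf 8.684821509182257
```

View pics/c5.png

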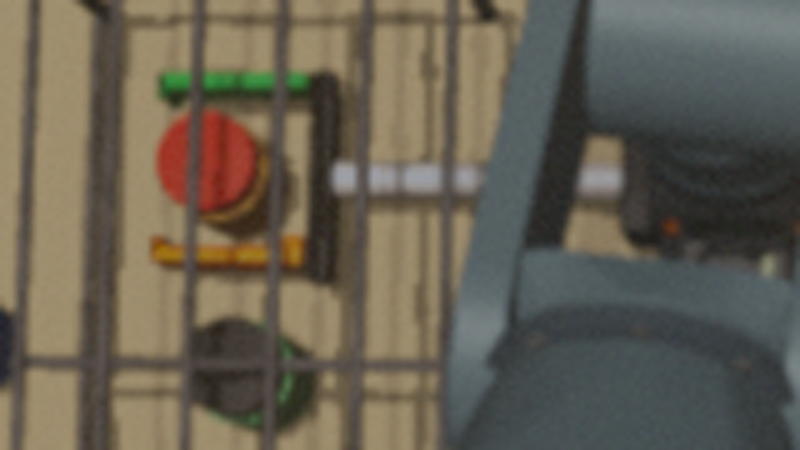

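The red lid at (151,147) hasn't moved and sits between the jaws, with the green jaw at row 131 and the orange at row 165. Squeezing now.

```bash
python3 -m creep '[[[0,0,0],0],[[0,0,0],0],[[0,0,0],0],[[0,0,0],0],[[0,0,0],0],[[0,0,0],0],[[0,0,0],0],[[0,0,0],0],[[0,0,0],0],[[0,0,0],0]]' 0.6 35 && python3 go.py .64 -.1 .022 1.579
```

```text
time: 10.4
tcp_pos: [0.6403, 0.0563, 0.0227]
orientation: [[-0.009, 1.0, 0.0], [1.0, 0.009, -0.0], [-0.0, 0.0, -1.0]]
ft_force: [0.5, -0.4, -2.9]
grip_width: 0.519
grasp_force: 35.0
shift [-1.042 -0.011  0.005] turn 0.0 | tcp [0.6403 0.0563 0.0227] yaw 1.5795 t 10.4 w 45.7 gf 34.98541503679007
```

```bash
python3 -m creep '[[[0,0,-0.03],0],[[0,0,-0.06],0],[[-0.05,0,-0.08],0],[[-0.14,0,-0.08],0],[[-0.24,0,-0.08],0],[[-0.34,0,-0.08],0],[[-0.44,0,-0.08],0],[[-0.54,0,-0.08],0],[[-0.64,0,-0.08],0],[[-0.74,0,-0.08],0],[[-0.8,0,-0.08],0],[[-0.8,0,-0.08],0]]' && python3 go.py .64 -.12 .034 1.579; python3 - <<'E'
from h import *
im=grab_frame("top")[:,:,::-1];im2=grab_frame("scene")[:,:,::-1]
cv2.imwrite("pics/c6.png",np.hstack([cv2.resize(im[95:295,100:300],(400,400),interpolation=2),cv2.resize(im2[150:300,270:420],(400,400),interpolation=2)]))
E
```

```text
time: 11.6
tcp_pos: [0.6415, -0.0653, 0.0348]
orientation: [[-0.007, 1.0, 0.0], [1.0, 0.007, -0.0], [-0.0, 0.0, -1.0]]
ft_force: [-1.3, 0.2, -3.6]
grip_width: 0.521
grasp_force: 35.0
shift [-0.365 -0.013  0.005] turn -0.001 | tcp [ 0.6415 -0.0653  0.0348] yaw 1.5779 t 11.6 w 45.9 gf 34.98616668046452
```

View pics/c6.png

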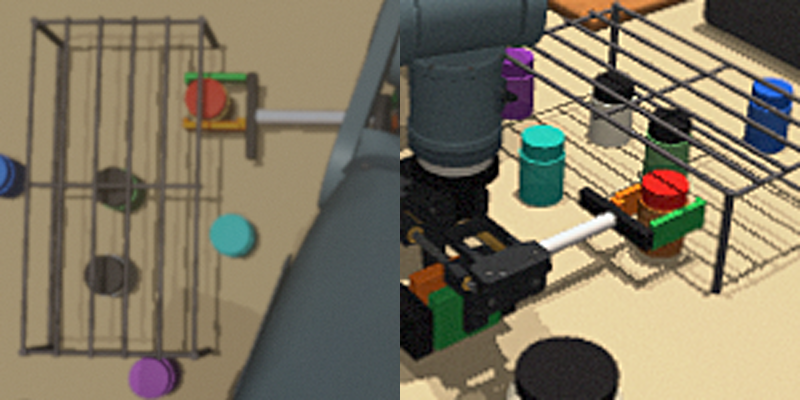

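The jar is held in the jaws, with its lid at top-picture (203,145). It is clear of the counter and both black-lidded jars still stand. I'll finish drawing it out and lift.

```bash
python3 -m creep '[[[-0.08,0,0],0],[[-0.18,0,0],0],[[-0.28,0,0],0],[[-0.38,0,0],0],[[-0.46,0,-0.04],0],[[-0.5,0,-0.1],0],[[-0.5,0,-0.18],0],[[-0.5,0,-0.26],0],[[-0.5,0,-0.34],0],[[-0.5,0,-0.4],0],[[-0.5,0,-0.4],0],[[-0.5,0,-0.4],0]]' && cat >lid.py <<'E'
import sys;from h import *
zt=float(sys.argv[1])
def mask(n):
    im=grab_frame(n);cv2.imwrite(f"pics/lid_{n}_{manip.state()['time']:.2f}.png",im[:,:,::-1])
    h=cv2.cvtColor(im,cv2.COLOR_RGB2HSV);m=((h[...,0]<5)|(h[...,0]>175))&(h[...,1]>170)&(h[...,2]>90)
    N,L,S,C=cv2.connectedComponentsWithStats(m.astype('uint8'));o=np.argsort(-S[1:,4])[:2]+1
    return [(C[i].round(1),S[i].tolist()) for i in o]
s=manip.state();O=s['orientation']
for uv,st in mask("top"):
    w=back(uv,zt);print("top",uv,st,"world",w.round(4),"tool xy mm",((O.T@(w-s['tcp_pos']))[:2]*1000).round(1))
for uv,st in mask("scene"): print("scene",uv,st)
if len(sys.argv)>2: print("expect scene of tool pt",)
E
python3 lid.py .147;python3 go.py .27 -.36 .094 .0
```

```text
time: 12.9
tcp_pos: [0.6421, -0.1383, 0.095]
orientation: [[-0.009, 1.0, 0.0], [1.0, 0.009, -0.0], [-0.0, 0.0, -1.0]]
ft_force: [0.0, 0.0, -3.8]
grip_width: 0.519
grasp_force: 35.0
top [231.  130.6] [228, 130, 7, 3, 12] world [0.6631 0.1122 0.147 ] tool xy mm [250.3  23.3]
top [225.2 133. ] [224, 132, 3, 3, 5] world [0.6575 0.1245 0.147 ] tool xy mm [262.6  17.9]
scene [349.4 210. ] [340, 203, 19, 16, 227]
shift [-1.456e+00 -2.490e+00  2.000e-03] turn 1.006 | tcp [ 0.6415 -0.1383  0.094 ] yaw 1.5798 t 13.0 w 46.0 gf 34.98580943676643
```

```bash
python3 - <<'E'
from h import *
s=manip.state();O=s['orientation'];w=back((202.75,144.25),.087);print(w)
r=O.T@(w-np.array([.6415,-.0653,w[2]]));print("tool",r.round(4))
for yaw in(0.,-.1,.2):
    c,n=np.cos(yaw),np.sin(yaw);X=np.array([c,n]);Y=np.array([n,-c])
    print(yaw,np.array([.5377,-.3771])-r[0]*X-r[1]*Y)
E
```

```text
[0.64347893 0.18066462 0.087     ]
tool [2.459e-01 4.200e-03 1.000e-04]
0.0 [ 0.2917634  -0.37289463]
-0.1 [ 0.2934119  -0.34836295]
0.2 [ 0.29583028 -0.42183852]
```

```bash
python3 -m creep '[[[-0.03,-0.06,0],0.01],[[-0.09,-0.16,0],0.04],[[-0.15,-0.27,0],0.08],[[-0.21,-0.38,0],0.12],[[-0.27,-0.49,0],0.16],[[-0.34,-0.6,0],0.2],[[-0.41,-0.71,0],0.24],[[-0.47,-0.81,0],0.28],[[-0.53,-0.9,0],0.32],[[-0.57,-0.96,0],0.34],[[-0.59,-0.98,0],0.35],[[-0.59,-0.98,0],0.35]]' && python3 go.py .2915 -.374 .094 0
```

```text
time: 14.2
tcp_pos: [0.4955, -0.2288, 0.0947]
orientation: [[0.516, 0.857, 0.0], [0.857, -0.516, 0.0], [0.0, -0.0, -1.0]]
ft_force: [0.7, 0.3, -3.5]
grip_width: 0.521
grasp_force: 35.0
shift [-1.53  -0.666  0.005] turn 0.655 | tcp [ 0.4955 -0.2288  0.0947] yaw 1.0291 t 14.2 w 45.9 gf 34.98534172831569
```

```bash
python3 -m creep '[[[-0.05,-0.02,0],0.02],[[-0.14,-0.06,0],0.06],[[-0.24,-0.1,0],0.1],[[-0.34,-0.14,0],0.14],[[-0.44,-0.18,0],0.19],[[-0.54,-0.23,0],0.24],[[-0.64,-0.27,0],0.29],[[-0.74,-0.32,0],0.34],[[-0.84,-0.36,0],0.39],[[-0.92,-0.4,0],0.43],[[-0.96,-0.42,0],0.45],[[-0.96,-0.42,0],0.45]]' && python3 go.py .2915 -.374 .094 0
```

```text
time: 15.4
tcp_pos: [0.3673, -0.3197, 0.0947]
orientation: [[0.949, 0.316, -0.0], [0.316, -0.949, 0.0], [0.0, -0.0, -1.0]]
ft_force: [-1.5, 0.6, -2.9]
grip_width: 0.523
grasp_force: 35.0
shift [-0.594  0.183  0.005] turn 0.205 | tcp [ 0.3673 -0.3197  0.0947] yaw 0.322 t 15.4 w 46.0 gf 34.98535428021569
```

```bash
python3 -m creep '[[[-0.05,0.01,0],0.02],[[-0.13,0.04,0],0.05],[[-0.22,0.07,0],0.08],[[-0.31,0.1,0],0.11],[[-0.4,0.13,0],0.14],[[-0.49,0.15,0],0.17],[[-0.56,0.17,0],0.19],[[-0.59,0.18,0],0.2],[[-0.59,0.18,0],0.205],[[-0.59,0.18,0],0.205]]' && python3 lid.py .147;python3 go.py .2915 -.374 .04 0
```

```text
time: 16.4
tcp_pos: [0.2924, -0.373, 0.0947]
orientation: [[1.0, 0.001, 0.0], [0.001, -1.0, 0.0], [0.0, -0.0, -1.0]]
ft_force: [-0.4, 0.5, -4.7]
grip_width: 0.52
grasp_force: 35.0
top [458.2 194.5] [449, 185, 18, 19, 126] world [ 0.54   -0.3793  0.147 ] tool xy mm [247.6   6.5]
top [450.7 198.7] [449, 198, 4, 3, 6] world [ 0.5304 -0.3627  0.147 ] tool xy mm [238.  -10.2]
scene [144.4 256.7] [134, 247, 22, 20, 322]
scene [156. 260.] [156, 260, 1, 1, 1]
shift [-0.007  0.008  0.365] turn 0.001 | tcp [ 0.2926 -0.3729  0.0947] yaw 0.0018 t 16.5 w 45.7 gf 34.98620707774535
```

```bash
python3 -c "
from h import *;print(proj([(.54,-.379,.147),(.54,-.379,.137)],'scene'))"; python3 -m creep '[[[-0.01,0.01,0.04],0],[[-0.01,0.01,0.1],0],[[-0.01,0.01,0.17],0],[[-0.01,0.01,0.24],0],[[-0.01,0.01,0.3],0],[[-0.01,0.01,0.34],0],[[-0.01,0.01,0.37],0],[[-0.01,0.01,0.39],0],[[-0.01,0.01,0.4],0],[[-0.01,0.01,0.4],0],[[-0.01,0.01,0.4],0]]' && python3 go.py .2915 -.374 .0277 0; python3 lid.py .084
```

```text
[[143.93033694 252.80781896]
 [144.76067526 256.44993135]]
time: 17.6
tcp_pos: [0.2909, -0.3749, 0.035]
orientation: [[1.0, 0.001, 0.0], [0.001, -1.0, -0.001], [0.0, 0.001, -1.0]]
ft_force: [-0.2, -1.1, -4.1]
grip_width: 0.521
grasp_force: 35.0
shift [ 0.004 -0.006  0.049] turn 0.001 | tcp [ 0.2909 -0.3749  0.035 ] yaw 0.0009 t 17.6 w 45.9 gf 34.986046256963164
top [453.7 200.8] [452, 196, 5, 10, 16] world [ 0.532  -0.3911  0.084 ] tool xy mm [241.1  16.4]
top [448.6 196.7] [446, 196, 5, 3, 7] world [ 0.541  -0.3791  0.084 ] tool xy mm [250.1   4.4]
scene [148.4 277.4] [138, 268, 21, 20, 307]
```

```bash
python3 -m creep '[[[0,0,0.01],0],[[0,0,0.02],0],[[0,0,0.03],0],[[0,0,0.04],0],[[0,0,0.045],0],[[0,0,0.045],0],[[0,0,0.045],0],[[0,0,0.045],0]]' && python3 -m creep '[[[0,0,0.005],0],[[0,0,0.008],0],[[0,0,0.008],0],[[0,0,0.008],0]]'
```

```text
time: 18.5
tcp_pos: [0.2908, -0.3747, 0.028]
orientation: [[1.0, 0.001, 0.0], [0.001, -1.0, -0.0], [0.0, 0.0, -1.0]]
ft_force: [-0.1, -0.0, -2.5]
grip_width: 0.522
grasp_force: 35.0
time: 18.9
tcp_pos: [0.2908, -0.3748, 0.0268]
orientation: [[1.0, 0.001, 0.0], [0.001, -1.0, -0.0], [0.0, 0.0, -1.0]]
ft_force: [-1.0, 0.1, -1.8]
grip_width: 0.518
grasp_force: 35.0
```

```bash
python3 -m creep '[[[0,0,0],0],[[0,0,0],0],[[0,0,0],0],[[0,0,0],0],[[0,0,0],0],[[0,0,0],0],[[0,0.02,0],0],[[0,0.04,0],0],[[0,0.04,0],0],[[0,0.04,0],0]]' 0.33 20 && python3 lid.py .08
```

```text
time: 19.9
tcp_pos: [0.2908, -0.3808, 0.0268]
orientation: [[1.0, 0.001, 0.0], [0.001, -1.0, -0.0], [0.0, 0.0, -1.0]]
ft_force: [-0.3, -0.7, -2.5]
grip_width: 0.673
grasp_force: 8.7
top [450.2 205. ] [448, 204, 6, 3, 8] world [ 0.5226 -0.3843  0.08  ] tool xy mm [231.8   3.6]
top [450.6 195. ] [450, 193, 2, 5, 5] world [ 0.5454 -0.3851  0.08  ] tool xy mm [254.7   4.5]
scene [148.9 279.5] [139, 271, 20, 19, 305]
```

```bash
cat >seg.py <<'E'
from h import *
im=grab_frame("top");h=cv2.cvtColor(im,cv2.COLOR_RGB2HSV);H,S,V=h[...,0],h[...,1],h[...,2]
roi=np.zeros_like(H,bool);roi[120:300,380:560]=1
for n,m,z in(("red",((H<6)|(H>174))&(S>150)&(V>25),.08),("green",(H>45)&(H<80)&(S>120)&(V>25),.058),("orange",(H>=8)&(H<20)&(S>190)&(V>25),.058)):
    N,L,St,C=cv2.connectedComponentsWithStats((m&roi).astype('uint8'))
    for i in range(1,N):
        if St[i,4]>25:
            x,y,w,k,a=St[i];print(n,C[i].round(1),a,"box x",back((x+w/2,y-.5),z)[0].round(4),back((x+w/2,y+k-.5),z)[0].round(4),"y",back((x-.5,y+k/2),z)[1].round(4),back((x+w-.5,y+k/2),z)[1].round(4))
h=cv2.cvtColor(grab_frame("scene"),cv2.COLOR_RGB2HSV);m=((h[...,0]<5)|(h[...,0]>175))&(h[...,1]>170)&(h[...,2]>60);m[:,:100]=0;m[:,300:]=0
N,L,St,C=cv2.connectedComponentsWithStats(m.astype('uint8'));i=St[1:,4].argmax()+1
print("scene lid",C[i],St[i],back(C[i],.07,"scene").round(4))
E
python3 seg.py
```

```text
red [448.  197.9] 228 box x 0.5601 0.519 y -0.3567 -0.4014
green [462.9 202.6] 119 box x 0.5662 0.494 y -0.414 -0.4285
scene lid [149.20615385 279.44      ] [139 271  22  19 325] [ 0.5376 -0.3804  0.07  ]
```

```bash
python3 -m creep '[[[-0.04,0.008,0],0],[[-0.1,0.015,0],0],[[-0.17,0.015,0],0],[[-0.24,0.015,0],0],[[-0.31,0.015,0],0],[[-0.38,0.015,0],0],[[-0.45,0.015,0],0],[[-0.52,0.015,0],0],[[-0.57,0.015,0],0],[[-0.6,0.015,0],0],[[-0.6,0.015,0],0]]' && python3 seg.py
```

```text
time: 21.2
tcp_pos: [0.2003, -0.3831, 0.0268]
orientation: [[1.0, 0.0, -0.0], [0.0, -1.0, -0.0], [-0.0, 0.0, -1.0]]
ft_force: [-1.1, -0.8, -3.8]
grip_width: 0.669
grasp_force: 8.7
red [448.  197.9] 189 box x 0.5601 0.5167 y -0.3591 -0.3991
green [463.6 241. ] 108 box x 0.4754 0.4037 y -0.4172 -0.4292
orange [428.8 244.6] 60 box x 0.4734 0.4045 y -0.3363 -0.3505
scene lid [149.26182965 279.68769716] [139 271  21  19 317] [ 0.5385 -0.3806  0.07  ]
```

```bash
python3 -m creep '[[[-0.05,0,0],0],[[-0.12,0,0],0],[[-0.2,0,0],0],[[-0.27,0,0],0],[[-0.3,0,0],0],[[-0.3,0,0.02],0],[[-0.3,0,0.04],0],[[-0.3,0,0.055],0],[[-0.3,0,0.065],0],[[-0.3,0,0.07],0],[[-0.3,0,0.07],0]]' && python3 -m creep '[[[0,0,0.003],0],[[0,0,0.003],0]]' && python3 seg.py
```

```text
time: 22.4
tcp_pos: [0.1559, -0.3829, 0.0161]
orientation: [[1.0, 0.001, -0.0], [0.001, -1.0, 0.0], [-0.0, -0.0, -1.0]]
ft_force: [-0.5, 0.4, -2.4]
grip_width: 0.674
grasp_force: 8.7
time: 22.6
tcp_pos: [0.1559, -0.383, 0.0158]
orientation: [[1.0, 0.001, 0.0], [0.001, -1.0, -0.0], [0.0, 0.0, -1.0]]
ft_force: [0.4, -0.1, -2.7]
grip_width: 0.672
grasp_force: 8.7
red [448.2 197.6] 186 box x 0.5601 0.519 y -0.3567 -0.399
green [461.6 260.1] 99 box x 0.4314 0.3598 y -0.4131 -0.4251
scene lid [149.27672956 279.62893082] [139 271  22  19 318] [ 0.5383 -0.3805  0.07  ]
```

```bash
python3 -m creep '[[[0,0,0.006],0],[[0,0,0.012],0],[[0,0,0.012],0],[[0,0,0.012],0]]'
```

```text
time: 23.1
tcp_pos: [0.1559, -0.3832, 0.0146]
orientation: [[1.0, 0.001, -0.0], [0.001, -1.0, -0.0], [-0.0, 0.0, -1.0]]
ft_force: [0.3, 2.5, 6.3]
grip_width: 0.666
grasp_force: 7.3
```

Contact with the counter. I'll open the fingers and rise straight up.

```bash
python3 -m creep '[[[0,0,0],0],[[0,0,0],0],[[0,0,0],0],[[0,0,0],0],[[0,0,0],0],[[0,0,0],0],[[0,0,0],0],[[0,0,0],0]]' 0 && python3 -m creep '[[[0,0,-0.05],0],[[0,0,-0.15],0],[[0,0,-0.35],0],[[0,0,-0.6],0],[[0,0,-0.85],0],[[0,0,-1],0],[[0,0,-1],0],[[0,0,-1],0],[[0,0,-1],0]]' && python3 seg.py
```

```text
time: 23.9
tcp_pos: [0.1558, -0.383, 0.014]
orientation: [[1.0, 0.001, 0.0], [0.001, -1.0, -0.0], [0.0, 0.0, -1.0]]
ft_force: [0.5, -0.1, -0.0]
grip_width: 0.998
grasp_force: 0.0
time: 24.8
tcp_pos: [0.1557, -0.382, 0.1629]
orientation: [[1.0, 0.001, -0.0], [0.001, -1.0, 0.002], [-0.0, -0.002, -1.0]]
ft_force: [0.9, -0.4, 0.3]
grip_width: 1.003
grasp_force: 0.0
red [447.9 197.9] 191 box x 0.5601 0.5167 y -0.3567 -0.3991
green [462.  260.8] 90 box x 0.4314 0.3599 y -0.4155 -0.4251
scene lid [149.28481013 279.65189873] [139 271  22  19 316] [ 0.5384 -0.3805  0.07  ]
```

```bash
python3 - <<'E'
from h import *
a=cv2.imread("pics/top0.png").astype(int);im=grab_frame("top");b=im[:,:,::-1].astype(int);cv2.imwrite("pics/topF.png",b)
for n,(x,y) in dict(green=(158,188),white=(153,232)).items():
    print(n,abs(a-b)[y-16:y+17,x-16:x+22].mean().round(1))
h=cv2.cvtColor(im,cv2.COLOR_RGB2HSV)
for n,lo,hi in(("or",(6,120,20),(22,255,255)),("gr",(45,100,20),(80,255,255))):
    m=cv2.inRange(h,lo,hi);m[:230]=0;m[:,:390]=0
    N,L,S,C=cv2.connectedComponentsWithStats(m)
    for i in range(1,N):
        if S[i,4]>25: print(n,S[i],back(C[i],.052).round(4))
E
```

```text
green 2.1
white 2.1
or [421 245   9  32 211] [ 0.3946 -0.3347  0.052 ]
or [544 277  16  18  64] [ 0.3409 -0.6491  0.052 ]
or [553 296   7  15  42] [ 0.3    -0.6645  0.052 ]
or [423 345  15  34 345] [ 0.1665 -0.3519  0.052 ]
gr [459 246   6  31 102] [ 0.3971 -0.4236  0.052 ]
gr [446 349  10  23 145] [ 0.1641 -0.4052  0.052 ][ WARN:0@0.696] global loadsave.cpp:1063 imwrite_ Unsupported depth image for selected encoder is fallbacked to CV_8U.
```

```bash
python3 -c "
from workcell import job_done
print(job_done())"
```

```text
the job is handed in; nothing more can be done
None
```

The job is handed in (no verdict came back): by the final camera check the red-lidded jar stands in the tray, the reacher lies on the open counter with its jaws fully open, and the two black-lidded jars have not moved.

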